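# Set the rim brake of a glass-workshop turntable

### The job

Take the square-handled key from its wooden stand and, working through the slot of the turntable's brake box, turn the star wheel a tooth at a time in the tightening direction (tops of the teeth to the left as seen from the robot) until the brake block is felt to be snug against the rim, then back it off by one tooth. Put the key back fully home in its stand. Do not force it, do not touch the brake with the fingers, and leave the bottle on the turntable standing where it is.

Things in the scene. Friction and masses are not known exactly. Their poses are not given: they have to be found in the camera images.
- brake: Grey foot bolted to the bench, carrying the brake box and the stiffly turning aluminium turntable (210 mm across, top 60 mm above the bench, axis 160 mm along +x). Origin on the bench under the middle of the slot, z up. Box 44 mm along x, 90 mm along y, 86 mm high. Between box and rim a round rubber-faced brake block on a screw; its gap closes 1.5 mm per tooth.
- slot (a point): Middle of the access slot, in the top face of the brake box. Slot 34 mm long along y, 12 mm wide along x, cover 4 mm thick; axes as the brake's. Star wheel teeth pass 6 mm below this point. A blade 13 to 15 mm below this point, between two teeth, pushes the wheel; the slot allows little more than one tooth a stroke, then lift out and enter the next gap.
- star_axis (a point): Centre of the steel star wheel inside the box, 36 mm below the slot's middle; the wheel's axis lies along x. Wheel 10 mm thick, 10 square-ended teeth each 4 mm thick, tip radius 30 mm, hub radius 18 mm. Only the teeth under the slot can be seen and reached.
- star_wheel (a joint): Turn of the star wheel, rad; grows as the brake tightens (tooth tops move to +y of the slot). Teeth are 0.628 apart, but how they stand at a given value differs each time: find the gaps by touch or sight. Stays where left; takes 2 to 3 N at the teeth. The snug point lies 1 to 4 teeth from the start and must be felt: solid, well past 8 N, before the blade meets the slot's end.
- key_grip (a point): Centre of the upright light-wood handle of the key, a loose 80 g tool: 26 mm along x, 18 mm along y (grasp this), 44 mm high. Its flat underside is 22 mm below this point; from there a steel blade, 8 mm along x and 5 mm along y, reaches 36 mm down. Same when turned half a turn. It starts home in its stand.
- stand_mouth (a point): Middle of the top of the key's stand, a fixed wooden block 60 x 60 x 45 mm high with a blind hole 42 mm deep, 14 mm along x, 11 mm along y. Home, the handle's underside rests on the block: key_grip 22 mm above this point. A twin block holding a round black glass-cutter pen is not part of the job.
- bottle: Amber bottle, 72 mm across, 190 mm high, standing on the turntable. Origin at the middle of its underside.

How it is judged:
By the outcome, as a careful person would: the job done as asked, in the order asked, and still so for the second after the job is handed in, with the robot touching nothing.
It also fails if it takes over 69 s, if anything falls off the work surface, if the arm or the gripper's body presses on something with over 40 N, if the wrist force passes 120 N, or if a joint passes its speed limit or range.

### The arm

A 6-joint arm with a two-finger parallel gripper is mounted at the origin on the work surface. World frame = base frame: x ahead of the robot, y to its left, z up, the work surface at z = 0. Lengths are in m, angles in rad, forces in N, time in s.
With the tool pointing down it reaches from about 0.35 to 0.975 m from the base axis. Payload 4.9 kg.
Tool frame: the origin (TCP) lies at the very end of the fingers, on their centre line; the grasp point (between the pads) lies 19 mm behind it; z points along the fingers, x is the direction in which the jaws open and shut, and the axes are right-handed (so a half turn about z gives the same grasp; the last joint's range is limited). The gripper opens to 85 mm and grips with 20 to 120 N. Pads are 22 mm wide; open, the fingers measure 114 mm over their backs; the gripper's body (76 mm by 85 mm) begins 54 mm behind the grasp point. The pads swing forward as they close: fully open they stand 13 mm farther back than shut.
Start: joints at [-0.119, 0.053, 1.613, -0, 1.476, -0.119], TCP at [0.625, 0, 0.231] pointing down, gripper open.
Joint ranges: [-3.01, 3.01], [-1.01, 2.22], [0.06, 2.58], [-1.02, 4.17], [0.09, 2.62], [-3.14, 3.14]. Speed limits (rad/s): [2.57, 2.57, 3.14, 3.14, 3.14, 3.14].

### API

Orientations are given as a rotation vector (axis times angle).
In Python, from station import ctrl gives the robot as it stands.
- The arm moves only by the shell command python3 -m handwheel 'ROWS' [OPENING] [FORCE]. ROWS is a JSON object of lists of equal length, an entry for each row: "offset": the shift along the world's x, y, z in units of 40 mm (1.0 is 40 mm), a list of three; "roll": the turn about the world's z in units of 6 degrees (1.0 is 6 degrees). A call has exactly 10 rows; each row is the pose to reach, as a shift and turn from the pose commanded when the call began; what a row does not reach only later rows make up. A row lasts 1/10 s, in which the tool goes at most 50 mm and 8.59 degrees, less where a joint would pass 70% of its speed; a pose out of reach is approached as far as the arm can. A call with a gripper value outside its range is refused whole. OPENING is the finger opening in mm, from 0 to 85.4, set as the call begins (- or left out, the last holds). The fingers move at their own pace and stop on an object; FORCE is the grip in N (left out, the last holds). Time passes only in rows, so rows that repeat a pose let the fingers close, or fill a call up. It gives the time, the measured TCP pose, the force and the opening at its end, in the units of the state.
- ctrl.get_obs(): the state, without advancing time (a new reading comes with each control period).
- ctrl.get_image(name): name is "scene" or "side" or "wrist"; returns a dict with "img" (400x640x3 uint8, red, green, blue), "fx", "fy", "cx", "cy" (pixels), "T" (4x4, takes a point from camera to world coordinates). Camera axes: x right, y down, z forward; pixel columns grow to the right and rows downward; lengths in m; the calibration is good to about 2 mm. The wrist camera is an equidistant fisheye: a pixel r from the principal point sees the ray r / f radians off the axis. A picture is of the moment at which its call begins. There is no depth.
- ctrl.finish_job(): hands the job in, once; it reports no verdict.
The state is a dict: "t": time; "q": joint angles; "dq": joint speeds; "effort": joint torques, N m; "tool_pos": TCP position; "tool_rot": TCP orientation; "contact_force": force on the tool from outside, world axes, zero at the start; "wrist_torque": the same for the moment, N m; "opening": finger opening in m.
Only numpy, scipy, OpenCV 4.12 (cv2) and the standard library are available. Lean on these libraries where they do the work, as an engineer would, in place of code of your own. Each camera call takes 0.05 s, during which the arm holds its last target.

## Working session

There is one attempt and no reset: what is moved stays moved. The work goes in short steps, Python scripts to look and compute and a shell command to move; the robot and the scene stay as the last step left them, time stands still between calls to the robot, and variables do not carry over. Pictures are saved under pics/ and viewed, and the job is handed in when it is done.

```bash
ls; mkdir -p pics; cat > h.py <<'E'
import numpy as np,cv2
from station import ctrl
def snap(n,f):
    d=ctrl.get_image(n); cv2.imwrite(f'pics/{f}.png',d['img'][:,:,::-1]); np.savez(f'pics/{f}.npz',**d); return d
def ray(d,u,v,fish=False):
    x=(u-d['cx'])/d['fx'];y=(v-d['cy'])/d['fy']
    if fish:
        r=np.hypot(x,y); k=np.sin(r)/r if r>1e-9 else 1; c=np.array([x*k,y*k,np.cos(r)])
    else: c=np.array([x,y,1.])
    T=d['T']; w=T[:3,:3]@c; return T[:3,3],w/np.linalg.norm(w)
def onz(d,u,v,z,fish=False):
    o,w=ray(d,u,v,fish); return o+w*(z-o[2])/w[2]
E
python3 - <<'E'
from h import *
for n in ['scene','side','wrist']:
    d=snap(n,n+'0'); print(n,d['fx'],d['cx'],d['cy'],d['T'].round(3).tolist())
print(ctrl.get_obs())
E
```

```text
pics
scene 460.33081153814237 321.25830787531214 194.6879662549144 [[-0.103, 0.575, -0.811, 1.248], [0.995, 0.049, -0.092, 0.079], [-0.014, -0.816, -0.577, 0.563], [0.0, 0.0, 0.0, 1.0]]
side 516.9923739580234 311.5440278833077 204.91866673526906 [[-0.843, -0.309, 0.439, 0.022], [-0.537, 0.471, -0.7, 0.881], [0.009, -0.826, -0.564, 0.782], [0.0, 0.0, 0.0, 1.0]]
wrist 309.70691628693146 314.186504524897 202.2973680233517 [[1.0, 0.0, -0.002, 0.626], [-0.0, -0.957, -0.291, 0.075], [-0.002, 0.291, -0.957, 0.372], [0.0, 0.0, 0.0, 1.0]]
{'t': 0.15, 'q': array([-1.18997529e-01,  5.32204990e-02,  1.61398567e+00,  2.95107053e-05,
        1.47598002e+00, -1.19000377e-01]), 'dq': array([ 2.16907661e-04, -1.34047014e-03, -5.17269033e-03, -8.35193990e-05,
       -6.05759927e-04,  1.43215408e-03]), 'effort': array([ 5.10442842e-04, -3.94241810e+01, -3.70721948e+01, -1.15854355e-04,
        4.61802789e-03,  5.00508997e-05]), 'tool_pos': array([6.24517273e-01, 6.79459788e-05, 2.30331726e-01]), 'tool_rot': array([-3.14137333e+00, -4.71079524e-08,  2.47976038e-03]), 'contact_force': array([0.16785409, 0.13139032, 0.08435004]), 'wrist_torque': array([-0.02315989,  0.01598636, -0.01558972]), 'opening': 0.08545913910631381}
```

View pics/scene0.png

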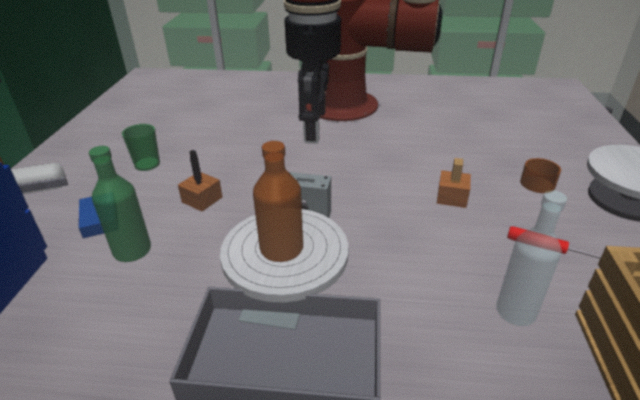

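View pics/side0.png

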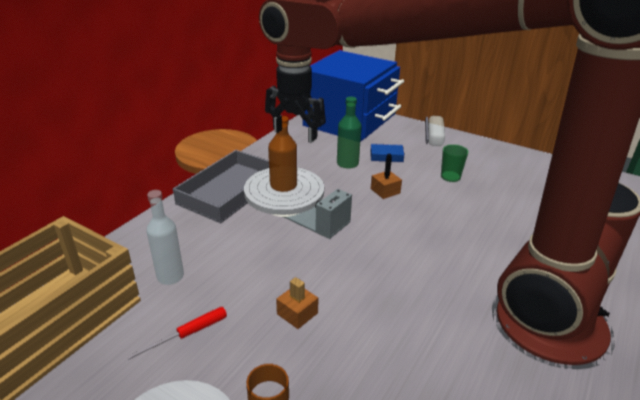

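View pics/wrist0.png

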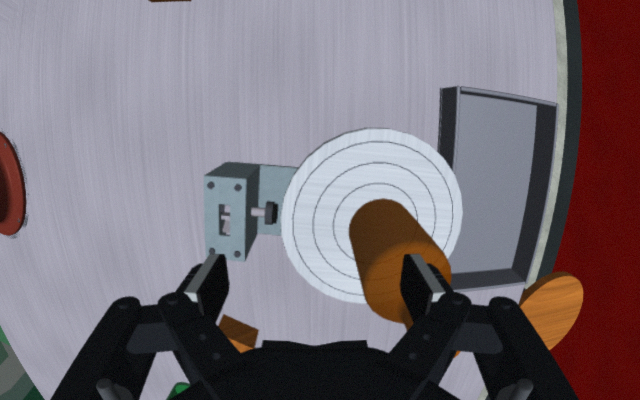

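Scene: key stand at about (455,185) and the pen twin at (200,190). Brake box at (315,190). Side: key at (297,295), box at (335,205). Wrist: slot at about (224,218). Next I'll zoom in and measure.

```bash
python3 - <<'E'
import cv2,numpy as np
def crop(n,x0,y0,w,h,k):
    return cv2.resize(cv2.imread(f'pics/{n}.png')[y0:y0+h,x0:x0+w],None,fx=k,fy=k,interpolation=cv2.INTER_CUBIC)
a=crop('scene0',425,145,60,70,6);b=crop('side0',265,265,60,70,6)
cv2.imwrite('pics/z1.png',np.hstack([a,b]))
cv2.imwrite('pics/z2.png',crop('wrist0',190,150,100,120,5))
E
```

```text
(no output)
```

View pics/z1.png

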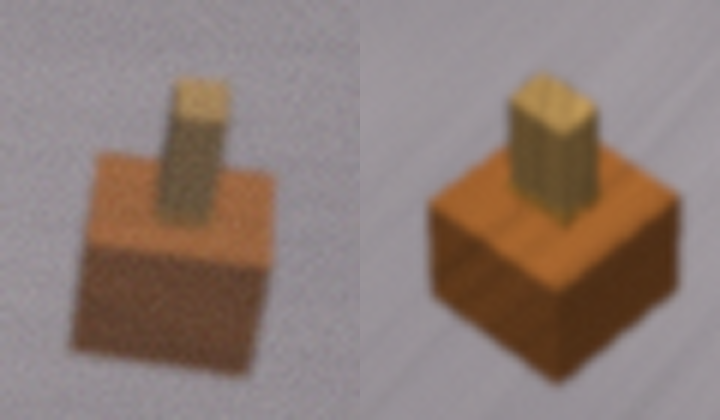

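View pics/z2.png

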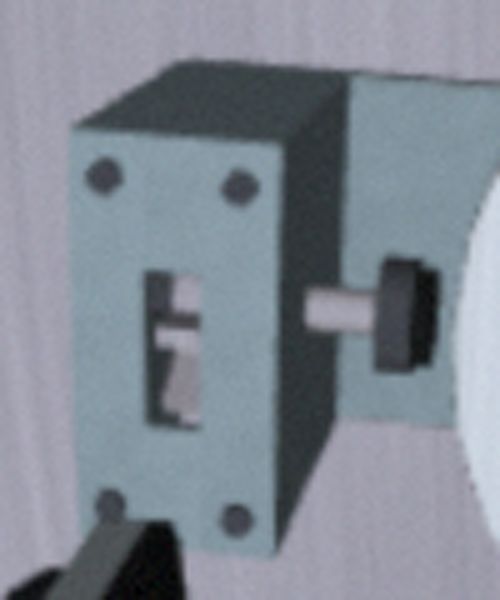

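```bash
python3 - <<'E'
from h import *
L=lambda f:dict(np.load(f'pics/{f}.npz'))
s,d,w=L('scene0'),L('side0'),L('wrist0')
def pr(n,dd,pts,k,x0,y0,z,f=False):
    P=np.array([onz(dd,x0+(u+.5)/k-.5,y0+(v+.5)/k-.5,z,f)[:2] for u,v in pts])
    print(n,(P*1000).round(1).tolist(),'mean',(P.mean(0)*1000).round(1)); 
    e=np.diff(np.vstack([P,P[:1]]),axis=0); print('  len',(np.hypot(*e.T)*1000).round(1),'ang',np.degrees(np.arctan2(e[:,1],e[:,0])).round(1))
pr('handle sc',s,[(175,80),(230,82),(225,125),(168,122)],6,425,145,.089)
pr('handle sd',d,[(183,72),(238,105),(203,136),(150,98)],6,265,265,.089)
pr('stand sc',s,[(98,155),(275,175),(268,268),(88,245)],6,425,145,.045)
pr('stand sd',d,[(70,203),(197,292),(320,198)],6,265,265,.045)
pr('box',w,[(72,127),(283,143),(275,553),(80,530)],5,190,150,.086,True)
pr('slot',w,[(147,271),(200,271),(200,430),(147,425)],5,190,150,.086,True)
pr('screws',w,[(104,176),(240,188),(236,521),(109,506)],5,190,150,.086,True)
E
```

```text
handle sc [[432.4, 253.6], [432.3, 271.5], [460.0, 266.0], [459.6, 247.9]] mean [446.1 259.8]
  len [17.9 28.3 18.1 27.8] ang [ 90.5 -11.3 -91.2 168.2]
handle sd [[454.1, 250.7], [430.3, 254.0], [431.7, 272.3], [456.1, 266.9]] mean [443.1 261. ]
  len [24.1 18.3 24.9 16.4] ang [172.   85.3 -12.5 -97.1]
stand sc [[410.7, 236.6], [418.8, 295.7], [476.4, 284.5], [467.7, 227.4]] mean [443.4 261. ]
  len [59.6 58.7 57.8 57.7] ang [ 82.2 -11.  -98.7 170.7]
stand sd [[477.1, 284.5], [419.3, 294.9], [408.5, 237.1]] mean [435.  272.2]
  len [58.7 58.8 83.3] ang [ 169.8 -100.5   34.7]
box [[517.1, 16.4], [560.3, 12.5], [552.1, -75.6], [508.5, -71.7]] mean [534.5 -29.6]
  len [43.3 88.5 43.7 88.6] ang [ -5.1 -95.3 174.9  84.4]
slot [[530.5, -13.2], [541.7, -13.2], [538.5, -47.5], [527.0, -46.6]] mean [534.4 -30.1]
  len [11.2 34.4 11.5 33.6] ang [ 1.000e-01 -9.520e+01  1.757e+02  8.410e+01]
screws [[523.1, 6.4], [551.1, 3.7], [544.3, -68.2], [516.1, -65.7]] mean [533.6 -31. ]
  len [28.2 72.2 28.3 72.4] ang [ -5.5 -95.5 174.8  84.5]
```

```bash
python3 -m handwheel '{"offset":[[-0.5,0.8,0],[-1.0,1.6,0],[-1.6,2.4,0],[-2.2,3.2,0],[-2.8,4.0,-0.4],[-3.4,4.8,-0.8],[-4.0,5.6,-1.2],[-4.53,6.52,-1.7],[-4.53,6.52,-2.2],[-4.53,6.52,-2.5]],"roll":[1.35,2.7,4.05,5.4,6.75,8.1,9.45,10.8,12.15,13.28]}' 85 40
python3 - <<'E'
from h import *
snap('wrist','w1')
E
```

```text
t: 1.15
tool_pos: [0.4418, 0.2616, 0.1292]
tool_rot: [-2.403, -2.022, 0.004]
contact_force: [0.2, 0.4, -0.4]
opening: 0.0849
```

View pics/w1.png

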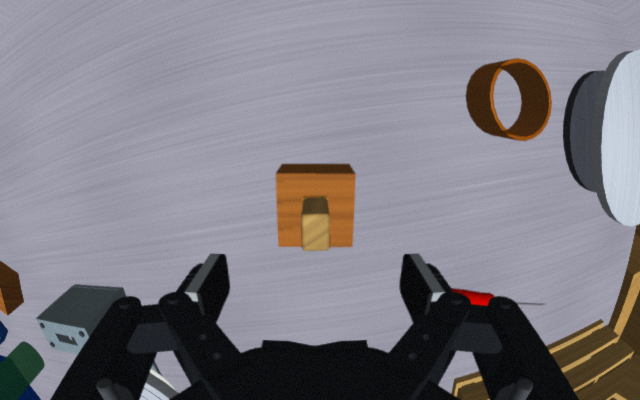

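```bash
python3 - <<'E'
from h import *
d=dict(np.load('pics/w1.npz'))
P=np.array([onz(d,u,v,.089,True) for u,v in [(302,213),(330,213),(329,250),(303,250)]]);print(P.round(4),P.mean(0))
P=np.array([onz(d,u,v,.045,True) for u,v in [(277,173),(354,173),(353,247),(278,247)]]);print(P.round(4),P.mean(0))
print(ctrl.get_obs()['tool_pos'])
E
python3 -m handwheel '{"offset":[[0,0,-0.25],[0,0,-0.5],[0,0,-0.8],[0,0,-1.1],[0,0,-1.4],[0,0,-1.7],[0,0,-1.93],[0,0,-1.93],[0,0,-1.93],[0,0,-1.93]],"roll":[0,0,0,0,0,0,0,0,0,0]}'
```

```text
[[0.4301 0.2572 0.089 ]
 [0.4331 0.2743 0.089 ]
 [0.4582 0.2698 0.089 ]
 [0.4553 0.2531 0.089 ]] [0.44415656 0.26358597 0.089     ]
[[0.4103 0.24   0.045 ]
 [0.4202 0.2967 0.045 ]
 [0.4802 0.2879 0.045 ]
 [0.4698 0.2282 0.045 ]] [0.44513265 0.26322511 0.045     ]
[0.44111265 0.26064888 0.127314  ]
t: 2.2
tool_pos: [0.4443, 0.2611, 0.0548]
tool_rot: [2.412, 2.012, 0.002]
contact_force: [1.0, 0.5, -0.2]
opening: 0.0849
```

```bash
python3 -m handwheel '{"offset":[[0,0,0],[0,0,0],[0,0,0],[0,0,0],[0,0,0],[0,0,0],[0,0,0],[0,0,0],[0,0,0],[0,0,0]],"roll":[0,0,0,0,0,0,0,0,0,0]}' 5 90
python3 - <<'E'
from h import *
print(ctrl.get_obs())
E
```

```text
t: 3.2
tool_pos: [0.444, 0.2609, 0.0544]
tool_rot: [2.412, 2.013, 0.001]
contact_force: [0.6, 0.3, 3.5]
opening: 0.0167
{'t': 3.2, 'q': array([ 3.86656657e-01, -2.83124140e-02,  2.00805003e+00, -6.66041213e-06,
        1.16126481e+00, -1.00401811e+00]), 'dq': array([-0.00025487,  0.00167084, -0.00157931,  0.00058493, -0.00069934,
        0.00070018]), 'effort': array([ 2.77075981e-02, -2.95682520e+01, -3.06880903e+01,  6.55129508e-03,
        3.87791684e-02,  9.63269813e-04]), 'tool_pos': array([0.44404467, 0.26090628, 0.05440086]), 'tool_rot': array([2.41208806e+00, 2.01252867e+00, 8.80344765e-04]), 'contact_force': array([0.57665704, 0.34988153, 3.51689296]), 'wrist_torque': array([-0.02016692,  0.01173708,  0.02665173]), 'opening': 0.016676518674004926}
```

```bash
python3 - <<'E'
from h import *
d=dict(np.load('pics/wrist0.npz'))
a=np.radians(-5.2); ey=np.array([-np.sin(a),np.cos(a)]); ex=np.array([np.cos(a),np.sin(a)])
for u,v in [(178,325),(178,347),(180,408),(180,424)]:
    p=onz(d,190+(u+.5)/5-.5,150+(v+.5)/5-.5,.080,True)[:2]-[.5342,-.0300]; print(u,v,(p@ex*1e3).round(1),(p@ey*1e3).round(1))
i=cv2.imread('pics/wrist0.png')[200:240,210:240]; cv2.imwrite('pics/z3.png',cv2.resize(i,None,fx=14,fy=14,interpolation=cv2.INTER_CUBIC))
E
python3 -m handwheel '{"offset":[[0,0,0.4],[0,0,0.9],[0,0,1.5],[0.0,0,2.1],[0.2,-0.6,2.6],[0.5,-1.5,3.0],[0.8,-2.5,3.0],[1.1,-3.6,3.0],[1.4,-4.7,3.0],[1.75,-5.8,3.0]],"roll":[0,0,0,0,0.1,0.2,0.4,0.6,0.7,0.85]}'
```

```text
178 325 -0.4 3.3
178 347 -0.4 -1.6
180 408 -0.1 -15.2
180 424 -0.1 -18.9
t: 4.2
tool_pos: [0.5133, 0.0272, 0.1733]
tool_rot: [-2.319, -2.118, 0.001]
contact_force: [1.4, 0.0, -0.2]
opening: 0.0173
```

View pics/z3.png

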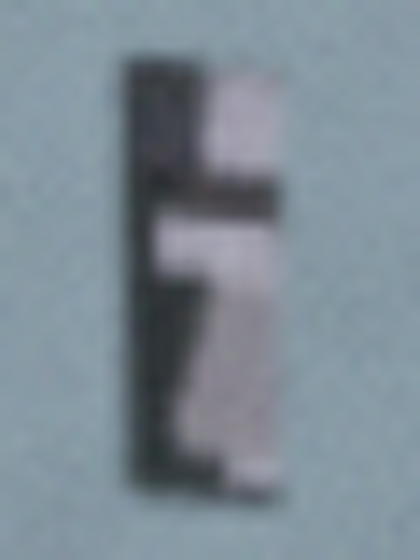

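```bash
python3 - <<'E'
from h import *
d=dict(np.load('pics/wrist0.npz'))
a=np.radians(-5.2); ey=np.array([-np.sin(a),np.cos(a)]); ex=np.array([np.cos(a),np.sin(a)])
for u,v,z in [(437,290,.05),(437,290,.055),(430,360,.05),(458,330,.06),(411,300,.05)]:
    p=onz(d,190+(u+.5)/5-.5,150+(v+.5)/5-.5,z,True)[:2]-[.5342,-.0300]; print(u,v,z,(p@ex*1e3).round(1),(p@ey*1e3).round(1))
E
python3 -m handwheel '{"offset":[[0.2,-0.6,0],[0.4,-1.2,0],[0.49,-1.66,0],[0.49,-1.66,-0.2],[0.49,-1.66,-0.4],[0.49,-1.66,-0.6],[0.49,-1.66,-0.7],[0.49,-1.66,-0.7],[0.49,-1.66,-0.7],[0.49,-1.66,-0.7]],"roll":[0,0,0,0,0,0,0,0,0,0]}'
python3 - <<'E'
from h import *
w=snap('wrist','w2'); s=snap('side','s2'); c=snap('scene','c2')
f=lambda i,x,y,ww,h,k: cv2.resize(i[y:y+h,x:x+ww,::-1],None,fx=k,fy=k,interpolation=cv2.INTER_CUBIC)
cv2.imwrite('pics/z4.png',np.hstack([f(s['img'],290,140,80,100,5),f(c['img'],270,120,80,100,5)]))
print(ctrl.get_obs()['tool_pos'],ctrl.get_obs()['contact_force'])
E
```

```text
437 290 0.05 50.2 5.9
437 290 0.055 50.6 7.6
430 360 0.05 49.4 -10.7
458 330 0.06 56.1 0.6
411 300 0.05 44.5 3.0
t: 5.2
tool_pos: [0.5337, -0.0374, 0.1466]
tool_rot: [2.319, 2.118, 0.001]
contact_force: [0.5, -0.4, -0.6]
opening: 0.0168
[ 0.5336806  -0.03757389  0.14662974] [ 0.0581214  -0.43301809 -0.45460998]
```

View pics/w2.png

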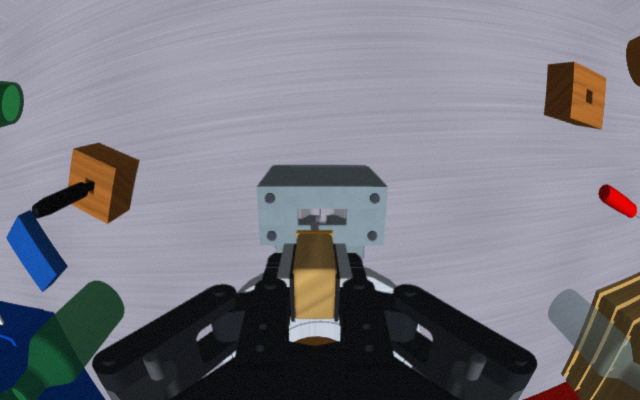

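View pics/z4.png

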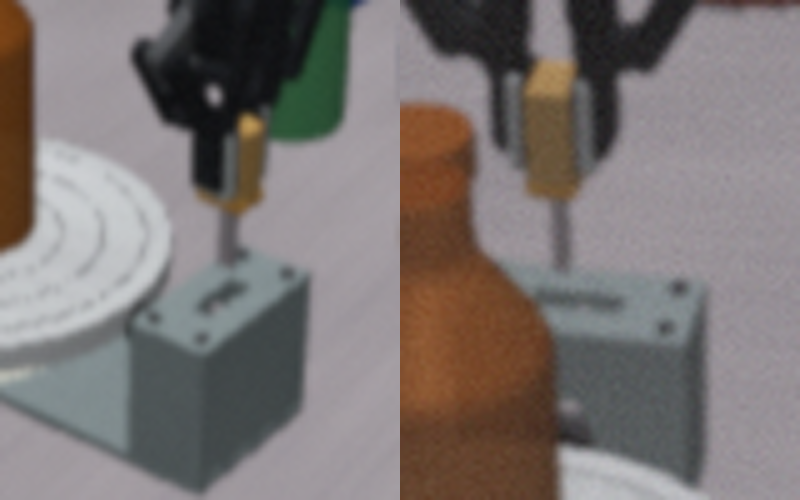

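```bash
python3 - <<'E'
from h import *
L=lambda f:dict(np.load(f'pics/{f}.npz'))
s,c,w=L('s2'),L('c2'),L('w2')
def tri(rs):
    A=sum(np.eye(3)-np.outer(r,r) for o,r in rs);b=sum((np.eye(3)-np.outer(r,r))@o for o,r in rs);p=np.linalg.solve(A,b)
    return p,[np.linalg.norm(np.cross(p-o,r))*1e3 for o,r in rs]
print(tri([ray(s,290+228.5/5-.5,140+263/5-.5),ray(c,270+160.5/5-.5,120+268/5-.5)]))
# blade top
print(tri([ray(s,290+230/5-.5,140+208/5-.5),ray(c,270+160/5-.5,120+196/5-.5)]))
for q in [[(258,186),(386,186),(385,244),(259,246)],[(298,208),(347,208),(347,224),(298,224)],[(270,199),(375,198),(372,236),(271,236)]]:
    P=np.array([onz(w,u,v,.086,True)[:2] for u,v in q]);print((P*1e3).round(1).tolist(),P.mean(0))
# slot mean via side and scene at z=.086
for dd,x,y,q in [(s,290,140,[(197,306),(240,281),(246,288),(203,314)]),(c,270,120,[(137,288),(222,293),(226,308),(140,304)])]:
    P=np.array([onz(dd,x+(u+.5)/5-.5,y+(v+.5)/5-.5,.086)[:2] for u,v in q]);print((P*1e3).round(1).tolist(),P.mean(0))
E
```

```text
(array([ 0.53297306, -0.03912014,  0.10242027]), [np.float64(0.7703065689715243), np.float64(0.7703065689716522)])
(array([ 0.53306109, -0.03822246,  0.13386375]), [np.float64(1.011574335201366), np.float64(1.0115743352014261)])
[[507.6, -72.2], [515.5, 14.9], [559.1, 13.5], [552.1, -78.1]] [ 0.53355309 -0.03046803]
[[525.7, -46.6], [528.8, -13.0], [540.6, -13.6], [537.4, -47.9]] [ 0.53312359 -0.03027115]
[[517.5, -65.1], [523.3, 6.9], [551.6, 3.9], [544.9, -68.2]] [ 0.53434854 -0.03061232]
[[538.4, -20.9], [532.1, -51.4], [526.5, -47.6], [532.5, -16.5]] [ 0.53236771 -0.03410175]
[[523.6, -49.4], [524.4, -16.7], [534.5, -14.1], [534.5, -46.6]] [ 0.52925621 -0.03170643]
```

```bash
python3 - <<'E'
import cv2
i=cv2.imread('pics/w2.png')[155:275,250:395]; cv2.imwrite('pics/z5.png',cv2.resize(i,None,fx=5,fy=5,interpolation=cv2.INTER_CUBIC))
E
```

```text
(no output)
```

View pics/z5.png

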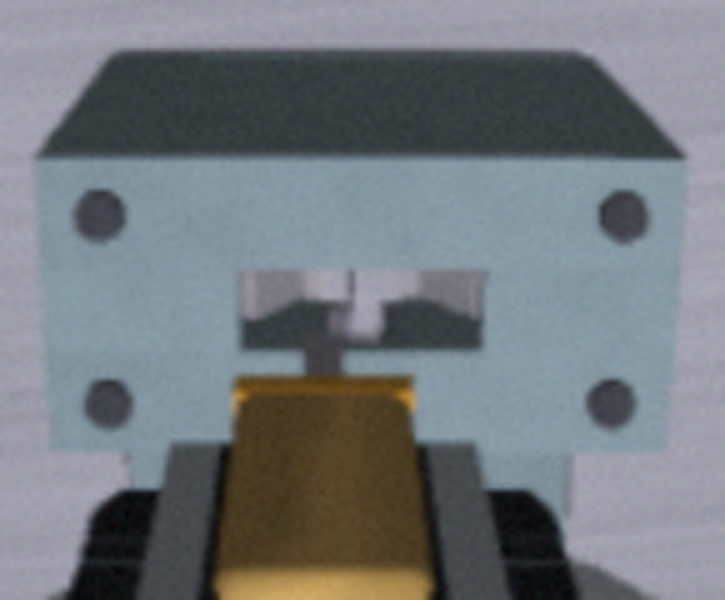

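The blade hangs left of the centre tooth at about (320,345) in the zoom, over the gap. The slot centre agrees across views to about 2 mm. Going in.

```bash
python3 -m handwheel '{"offset":[[0,0,-0.1],[0,0,-0.2],[0,0,-0.3],[0,0,-0.4],[0,0,-0.5],[0,0,-0.6],[0,0,-0.68],[0,0,-0.73],[0,0,-0.73],[0,0,-0.73]],"roll":[0,0,0,0,0,0,0,0,0,0]}'
```

```text
t: 6.35
tool_pos: [0.5335, -0.0376, 0.117]
tool_rot: [2.32, 2.118, 0.0]
contact_force: [0.5, 0.4, 0.2]
opening: 0.0169
```

```bash
python3 -m handwheel '{"offset":[[0.003,0.03,0],[0.005,0.06,0],[0.008,0.09,0],[0.011,0.12,0],[0.014,0.15,0],[0.016,0.18,0],[0.019,0.21,0],[0.022,0.24,0],[0.025,0.27,0],[0.027,0.30,0]],"roll":[0,0,0,0,0,0,0,0,0,0]}'
python3 -c "
from h import *
o=ctrl.get_obs();print(o['wrist_torque'],o['contact_force'])"
```

```text
t: 7.35
tool_pos: [0.5343, -0.0255, 0.1168]
tool_rot: [-2.32, -2.118, 0.001]
contact_force: [0.2, -2.9, -1.3]
opening: 0.0167
[-0.73837382  0.02381139  0.02469757] [ 0.23323457 -2.90698614 -1.32916227]
```

```bash
python3 -m handwheel '{"offset":[[0.002,0.02,0],[0.004,0.04,0],[0.005,0.06,0],[0.007,0.08,0],[0.009,0.10,0],[0.011,0.12,0],[0.013,0.14,0],[0.015,0.16,0],[0.016,0.18,0],[0.017,0.19,0]],"roll":[0,0,0,0,0,0,0,0,0,0]}'
python3 - <<'E'
from h import *
a=np.radians(-5.2); ey=np.array([-np.sin(a),np.cos(a)])
o=ctrl.get_obs();print(o['contact_force'],(o['tool_pos'][:2]-[.5342,-.03])@ey*1e3)
c=snap('scene','c3');cv2.imwrite('pics/z6.png',cv2.resize(c['img'][100:220,260:360,::-1],None,fx=5,fy=5,interpolation=cv2.INTER_CUBIC))
E
```

```text
t: 8.35
tool_pos: [0.5353, -0.0179, 0.117]
tool_rot: [2.32, 2.118, 0.0]
contact_force: [-0.1, -2.1, -0.5]
opening: 0.0171
[-0.14493533 -2.13523986 -0.48836854] 12.159861821749974
```

View pics/z6.png

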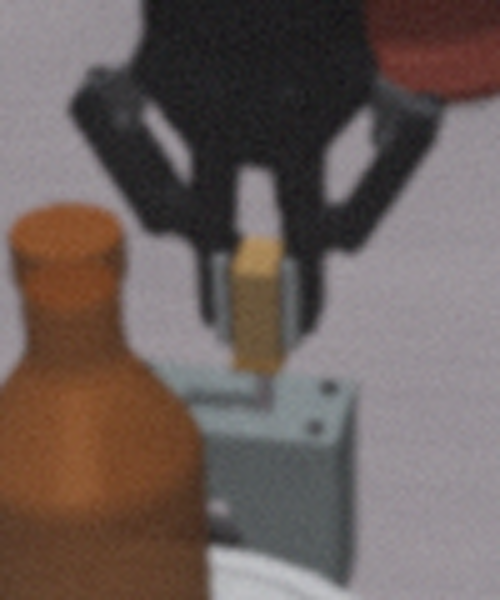

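```bash
python3 -m handwheel '{"offset":[[0,-0.03,0],[0,-0.03,0.1],[0,-0.03,0.25],[0,-0.03,0.4],[0,-0.03,0.52],[-0.01,-0.14,0.52],[-0.025,-0.26,0.52],[-0.035,-0.38,0.52],[-0.045,-0.49,0.52],[-0.045,-0.49,0.52]],"roll":[0,0,0,0,0,0,0,0,0,0]}'
python3 - <<'E'
from h import *
c=snap('wrist','w4');cv2.imwrite('pics/z7.png',cv2.resize(c['img'][155:275,250:395,::-1],None,fx=5,fy=5,interpolation=cv2.INTER_CUBIC))
E
```

```text
t: 9.4
tool_pos: [0.5331, -0.0383, 0.1374]
tool_rot: [-2.321, -2.117, 0.001]
contact_force: [-0.1, 0.4, -0.7]
opening: 0.017
```

View pics/z7.png

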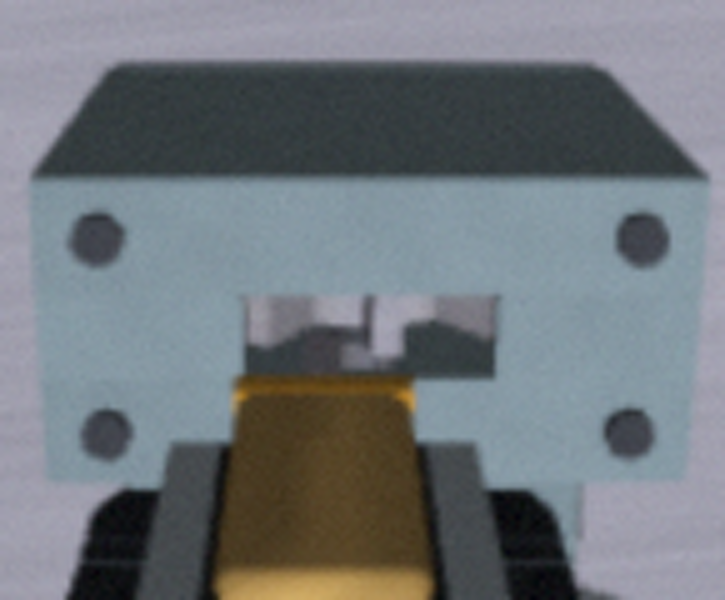

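The centre tooth is now at x≈388 in the zoom, a shift of about +2 mm, so I've moved about 1.07 teeth. The gap under the blade is clear. Entering again.

```bash
python3 -m handwheel '{"offset":[[0,0.03,-0.08],[0.003,0.04,-0.16],[0.003,0.04,-0.24],[0.003,0.04,-0.32],[0.003,0.04,-0.4],[0.003,0.04,-0.46],[0.003,0.04,-0.52],[0.003,0.04,-0.52],[0.006,0.07,-0.52],[0.009,0.1,-0.52]],"roll":[0,0,0,0,0,0,0,0,0,0]}'
cat > st.py <<'E'
from h import *
a=np.radians(-5.2); ey=np.array([-np.sin(a),np.cos(a)])
o=ctrl.get_obs();print('F',o['contact_force'].round(1),'y',((o['tool_pos'][:2]-[.5342,-.03])@ey*1e3).round(2),'z',o['tool_pos'][2].round(4),'tq',o['wrist_torque'].round(2))
E
python3 st.py
```

```text
t: 10.45
tool_pos: [0.5337, -0.0341, 0.117]
tool_rot: [2.319, 2.117, -0.002]
contact_force: [-0.6, -2.0, -0.7]
opening: 0.0162
F [-0.6 -2.  -0.7] y -4.14 z 0.117 tq [-0.6   0.04 -0.02]
```

```bash
python3 -m handwheel '{"offset":[[0.001,0.01,0],[0.002,0.02,0],[0.003,0.03,0],[0.004,0.04,0],[0.005,0.05,0],[0.006,0.06,0],[0.006,0.07,0],[0.007,0.08,0],[0.008,0.09,0],[0.009,0.10,0]],"roll":[0,0,0,0,0,0,0,0,0,0]}'; python3 st.py
```

```text
t: 11.45
tool_pos: [0.534, -0.0296, 0.1169]
tool_rot: [-2.32, -2.118, 0.0]
contact_force: [-0.7, -2.5, -2.3]
opening: 0.0169
F [-0.7 -2.5 -2.3] y 0.42 z 0.1169 tq [-0.65  0.    0.05]
```

```bash
python3 -m handwheel '{"offset":[[0.001,0.01,0],[0.002,0.02,0],[0.003,0.03,0],[0.004,0.04,0],[0.005,0.05,0],[0.006,0.06,0],[0.006,0.07,0],[0.007,0.08,0],[0.008,0.09,0],[0.009,0.10,0]],"roll":[0,0,0,0,0,0,0,0,0,0]}'; python3 st.py
```

```text
t: 12.45
tool_pos: [0.5345, -0.0256, 0.117]
tool_rot: [2.32, 2.118, 0.0]
contact_force: [-0.4, -3.1, -0.3]
opening: 0.0168
F [-0.4 -3.1 -0.3] y 4.43 z 0.117 tq [-0.7   0.11  0.04]
```

```bash
python3 -m handwheel '{"offset":[[0.001,0.01,0],[0.002,0.02,0],[0.003,0.03,0],[0.004,0.04,0],[0.005,0.05,0],[0.006,0.06,0],[0.006,0.07,0],[0.007,0.08,0],[0.008,0.09,0],[0.009,0.10,0]],"roll":[0,0,0,0,0,0,0,0,0,0]}'; python3 st.py
```

```text
t: 13.45
tool_pos: [0.5348, -0.0215, 0.117]
tool_rot: [2.32, 2.118, 0.0]
contact_force: [-0.1, -2.1, 0.0]
opening: 0.017
F [-0.1 -2.1  0. ] y 8.48 z 0.117 tq [-0.6   0.09  0.05]
```

```bash
python3 -m handwheel '{"offset":[[0.001,0.01,0],[0.002,0.02,0],[0.003,0.03,0],[0.004,0.04,0],[0.005,0.05,0],[0.005,0.06,0],[0.006,0.065,0],[0.006,0.065,0],[0.006,0.065,0],[0.006,0.065,0]],"roll":[0,0,0,0,0,0,0,0,0,0]}'; python3 st.py
```

```text
t: 14.45
tool_pos: [0.535, -0.019, 0.1169]
tool_rot: [-2.32, -2.118, -0.0]
contact_force: [-0.6, -2.0, -0.4]
opening: 0.0171
F [-0.6 -2.  -0.4] y 11.08 z 0.1169 tq [-0.49  0.07  0.01]
```

```bash
python3 -m handwheel '{"offset":[[0,-0.03,0.05],[0,-0.03,0.25],[0,-0.03,0.45],[0,-0.03,0.52],[-0.01,-0.16,0.52],[-0.028,-0.31,0.52],[-0.042,-0.46,0.52],[-0.042,-0.46,0.52],[-0.042,-0.46,0.4],[-0.042,-0.46,0.3]],"roll":[0,0,0,0,0,0,0,0,0,0]}'; python3 st.py
python3 -m handwheel '{"offset":[[0,0,-0.08],[0,0,-0.16],[0,0,-0.24],[0,0,-0.30],[0,0,-0.30],[0.002,0.02,-0.3],[0.003,0.04,-0.3],[0.004,0.05,-0.3],[0.005,0.06,-0.3],[0.006,0.07,-0.3]],"roll":[0,0,0,0,0,0,0,0,0,0]}'; python3 st.py
```

```text
t: 15.45
tool_pos: [0.5332, -0.0374, 0.1283]
tool_rot: [-2.32, -2.117, 0.0]
contact_force: [0.7, 0.8, -1.2]
opening: 0.0171
F [ 0.7  0.8 -1.2] y -7.45 z 0.1283 tq [-0.02 -0.02 -0.01]
t: 16.45
tool_pos: [0.5337, -0.035, 0.1171]
tool_rot: [2.319, 2.117, -0.001]
contact_force: [-0.6, -2.8, -1.0]
opening: 0.017
F [-0.6 -2.8 -1. ] y -5.05 z 0.1171 tq [-0.43  0.05  0.03]
```

```bash
python3 -m handwheel '{"offset":[[0.001,0.01,0],[0.002,0.02,0],[0.003,0.03,0],[0.004,0.04,0],[0.004,0.05,0],[0.005,0.06,0],[0.006,0.07,0],[0.007,0.075,0],[0.007,0.08,0],[0.007,0.08,0]],"roll":[0,0,0,0,0,0,0,0,0,0]}'; python3 st.py
```

```text
t: 17.45
tool_pos: [0.534, -0.0314, 0.1169]
tool_rot: [2.32, 2.118, 0.0]
contact_force: [0.2, -2.5, -0.1]
opening: 0.0167
F [ 0.2 -2.5 -0.1] y -1.38 z 0.1169 tq [-0.59 -0.05  0.02]
```

```bash
python3 -m handwheel '{"offset":[[0.001,0.01,0],[0.002,0.02,0],[0.003,0.03,0],[0.004,0.04,0],[0.004,0.05,0],[0.005,0.06,0],[0.006,0.07,0],[0.007,0.075,0],[0.007,0.08,0],[0.007,0.08,0]],"roll":[0,0,0,0,0,0,0,0,0,0]}'; python3 st.py
```

```text
t: 18.45
tool_pos: [0.5339, -0.0281, 0.1167]
tool_rot: [-2.32, -2.118, 0.001]
contact_force: [0.2, -2.9, -2.0]
opening: 0.0169
F [ 0.2 -2.9 -2. ] y 1.83 z 0.1167 tq [-0.68 -0.06  0.08]
```

```bash
python3 -m handwheel '{"offset":[[0.001,0.01,0],[0.002,0.02,0],[0.003,0.03,0],[0.004,0.04,0],[0.004,0.05,0],[0.005,0.06,0],[0.006,0.07,0],[0.007,0.075,0],[0.007,0.08,0],[0.007,0.08,0]],"roll":[0,0,0,0,0,0,0,0,0,0]}'; python3 st.py
```

```text
t: 19.45
tool_pos: [0.5345, -0.0249, 0.117]
tool_rot: [2.32, 2.118, 0.0]
contact_force: [-0.9, -3.1, -0.6]
opening: 0.0172
F [-0.9 -3.1 -0.6] y 5.07 z 0.117 tq [-0.62  0.1  -0.01]
```

```bash
python3 -m handwheel '{"offset":[[0.001,0.01,0],[0.002,0.02,0],[0.003,0.03,0],[0.004,0.04,0],[0.004,0.05,0],[0.005,0.06,0],[0.006,0.065,0],[0.006,0.065,0],[0.006,0.065,0],[0.006,0.065,0]],"roll":[0,0,0,0,0,0,0,0,0,0]}'; python3 st.py
```

```text
t: 20.45
tool_pos: [0.5347, -0.0224, 0.1169]
tool_rot: [2.32, 2.118, 0.0]
contact_force: [-0.6, -2.4, 0.3]
opening: 0.0168
F [-0.6 -2.4  0.3] y 7.64 z 0.1169 tq [-0.57  0.04 -0.06]
```

```bash
python3 -m handwheel '{"offset":[[0.001,0.01,0],[0.002,0.02,0],[0.003,0.03,0],[0.004,0.04,0],[0.004,0.05,0],[0.005,0.06,0],[0.006,0.07,0],[0.007,0.08,0],[0.008,0.085,0],[0.008,0.085,0]],"roll":[0,0,0,0,0,0,0,0,0,0]}'; python3 st.py
python3 - <<'E'
from h import *
c=snap('scene','c5');s=snap('side','s5');f=lambda i,x,y,ww,h,k: cv2.resize(i[y:y+h,x:x+ww,::-1],None,fx=k,fy=k,interpolation=cv2.INTER_CUBIC)
cv2.imwrite('pics/z8.png',np.hstack([f(s['img'],290,140,80,100,5),f(c['img'],270,130,80,100,5)]))
E
```

```text
t: 21.45
tool_pos: [0.535, -0.0189, 0.1169]
tool_rot: [-2.32, -2.118, -0.0]
contact_force: [-1.6, -2.7, -0.9]
opening: 0.0169
F [-1.6 -2.7 -0.9] y 11.1 z 0.1169 tq [-0.53  0.1  -0.  ]
```

View pics/z8.png

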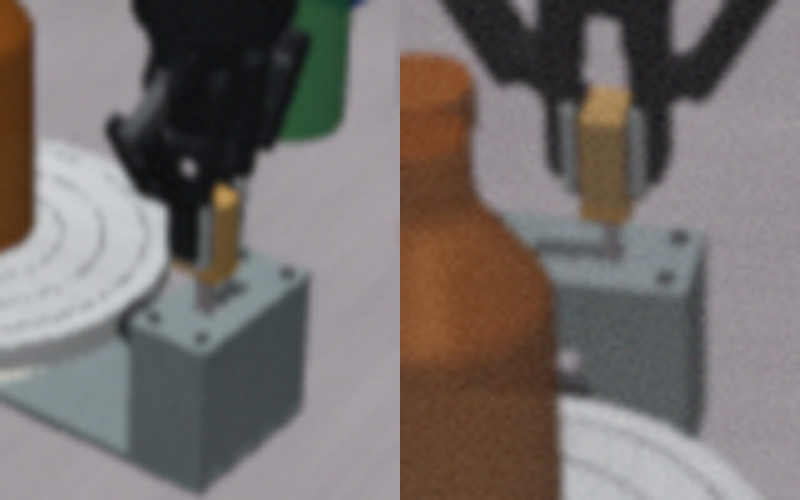

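```bash
python3 -m handwheel '{"offset":[[0,-0.03,0.05],[0,-0.03,0.25],[0,-0.03,0.45],[0,-0.03,0.52],[-0.01,-0.16,0.52],[-0.028,-0.31,0.52],[-0.042,-0.46,0.52],[-0.042,-0.46,0.52],[-0.042,-0.46,0.4],[-0.042,-0.46,0.3]],"roll":[0,0,0,0,0,0,0,0,0,0]}'; python3 st.py
python3 -m handwheel '{"offset":[[0,0,-0.08],[0,0,-0.16],[0,0,-0.24],[0,0,-0.30],[0,0,-0.30],[0.002,0.02,-0.3],[0.003,0.04,-0.3],[0.004,0.05,-0.3],[0.005,0.06,-0.3],[0.006,0.07,-0.3]],"roll":[0,0,0,0,0,0,0,0,0,0]}'; python3 st.py
```

```text
t: 22.55
tool_pos: [0.5331, -0.0374, 0.1283]
tool_rot: [-2.32, -2.117, 0.0]
contact_force: [0.1, 0.6, -0.3]
opening: 0.0166
F [ 0.1  0.6 -0.3] y -7.47 z 0.1283 tq [-0.03  0.02  0.02]
t: 23.55
tool_pos: [0.5336, -0.035, 0.1171]
tool_rot: [2.319, 2.117, -0.001]
contact_force: [-0.2, -2.9, -0.1]
opening: 0.0168
F [-0.2 -2.9 -0.1] y -5.05 z 0.1171 tq [-0.45 -0.    0.03]
```

```bash
python3 -m handwheel '{"offset":[[0.001,0.01,0],[0.002,0.02,0],[0.003,0.03,0],[0.004,0.04,0],[0.004,0.05,0],[0.005,0.06,0],[0.006,0.065,0],[0.006,0.065,0],[0.006,0.065,0],[0.006,0.065,0]],"roll":[0,0,0,0,0,0,0,0,0,0]}'; python3 st.py
```

```text
t: 24.55
tool_pos: [0.5339, -0.032, 0.117]
tool_rot: [2.32, 2.118, 0.0]
contact_force: [0.9, -2.9, 0.6]
opening: 0.0169
F [ 0.9 -2.9  0.6] y -1.98 z 0.117 tq [-0.55 -0.09 -0.04]
```

```bash
python3 -m handwheel '{"offset":[[0.001,0.01,0],[0.002,0.02,0],[0.003,0.03,0],[0.004,0.04,0],[0.004,0.05,0],[0.005,0.06,0],[0.006,0.065,0],[0.006,0.065,0],[0.006,0.065,0],[0.006,0.065,0]],"roll":[0,0,0,0,0,0,0,0,0,0]}'; python3 st.py
```

```text
t: 25.55
tool_pos: [0.534, -0.0311, 0.117]
tool_rot: [2.318, 2.116, -0.004]
contact_force: [-0.2, -8.3, -0.0]
opening: 0.0168
F [-0.2 -8.3 -0. ] y -1.14 z 0.117 tq [-1.86  0.04 -0.  ]
```

Force up to 8.3 N with the blade lagging its target. One small extra push should confirm it's solid.

```bash
python3 -m handwheel '{"offset":[[0.0,0.005,0],[0.001,0.01,0],[0.001,0.015,0],[0.002,0.02,0],[0.002,0.025,0],[0.003,0.03,0],[0.003,0.03,0],[0.003,0.03,0],[0.003,0.03,0],[0.003,0.03,0]],"roll":[0,0,0,0,0,0,0,0,0,0]}'; python3 st.py
```

```text
t: 26.55
tool_pos: [0.534, -0.0308, 0.117]
tool_rot: [2.317, 2.115, -0.007]
contact_force: [-0.9, -10.8, -0.2]
opening: 0.0171
F [ -0.9 -10.8  -0.2] y -0.81 z 0.117 tq [-2.4   0.19  0.01]
```

```bash
python3 -m handwheel '{"offset":[[0.0,0.005,0],[0.001,0.01,0],[0.001,0.015,0],[0.002,0.02,0],[0.002,0.025,0],[0.002,0.025,0],[0.002,0.025,0],[0.002,0.025,0],[0.002,0.025,0],[0.002,0.025,0]],"roll":[0,0,0,0,0,0,0,0,0,0]}'; python3 st.py
```

```text
t: 27.55
tool_pos: [0.534, -0.0305, 0.117]
tool_rot: [2.316, 2.115, -0.009]
contact_force: [-0.0, -13.0, -1.0]
opening: 0.0168
F [ -0. -13.  -1.] y -0.51 z 0.117 tq [-2.86  0.18  0.07]
```

Snug is clear: 2.5 N rose to 13 N over about 1 mm, far from the slot's end. Next I'll unload, lift out, move to the far side of the pushed tooth and photograph the tooth pattern. After exactly one tooth back it must look the same.

```bash
python3 -m handwheel '{"offset":[[0,-0.05,0],[-0.01,-0.1,0],[-0.013,-0.14,0.0],[-0.013,-0.14,0.1],[-0.013,-0.14,0.3],[-0.013,-0.14,0.52],[-0.0,0.0,0.52],[0.01,0.12,0.52],[0.019,0.205,0.52],[0.019,0.205,0.52]],"roll":[0,0,0,0,0,0,0,0,0,0]}'; python3 st.py
python3 - <<'E'
from h import *
c=snap('wrist','w6');cv2.imwrite('pics/z9.png',cv2.resize(c['img'][155:275,230:415,::-1],None,fx=4,fy=4,interpolation=cv2.INTER_CUBIC))
E
```

```text
t: 28.55
tool_pos: [0.5347, -0.0183, 0.1373]
tool_rot: [-2.319, -2.119, 0.001]
contact_force: [-0.4, -0.3, -0.3]
opening: 0.0169
F [-0.4 -0.3 -0.3] y 11.72 z 0.1373 tq [0.   0.05 0.05]
```

View pics/z9.png

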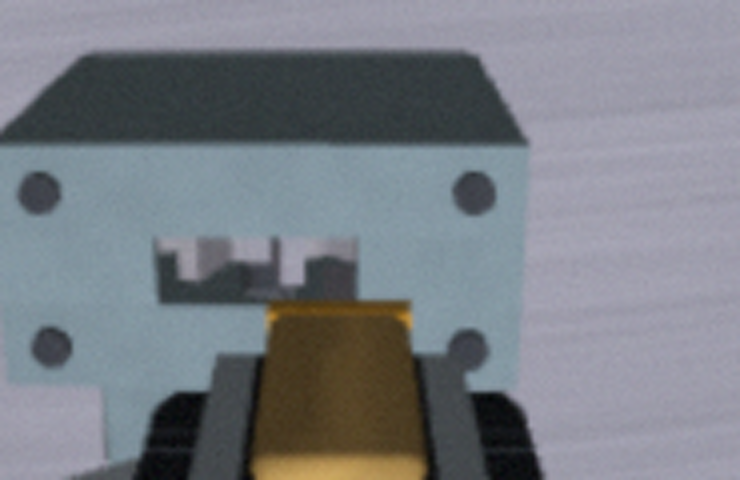

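Teeth at zoom x≈293 and x≈188, so y≈+6.1 and −11.4, against +6.8 and −11.7 predicted. The entry gap right of the pushed tooth is open. Going down there.

```bash
python3 -m handwheel '{"offset":[[-0.001,-0.012,-0.1],[-0.001,-0.012,-0.2],[-0.001,-0.012,-0.27],[-0.001,-0.012,-0.34],[-0.001,-0.012,-0.4],[-0.001,-0.012,-0.46],[-0.001,-0.012,-0.51],[-0.001,-0.012,-0.51],[-0.001,-0.012,-0.51],[-0.001,-0.012,-0.51]],"roll":[0,0,0,0,0,0,0,0,0,0]}'; python3 st.py
```

```text
t: 29.6
tool_pos: [0.5351, -0.0195, 0.1175]
tool_rot: [2.32, 2.118, 0.0]
contact_force: [0.0, 0.1, -0.1]
opening: 0.017
F [ 0.   0.1 -0.1] y 10.57 z 0.1175 tq [-0.03  0.01 -0.04]
```

```bash
python3 -m handwheel '{"offset":[[-0.003,-0.03,0],[-0.006,-0.06,0],[-0.008,-0.09,0],[-0.011,-0.12,0],[-0.014,-0.15,0],[-0.017,-0.18,0],[-0.02,-0.21,0],[-0.022,-0.24,0],[-0.025,-0.27,0],[-0.027,-0.30,0]],"roll":[0,0,0,0,0,0,0,0,0,0]}'; python3 st.py
```

```text
t: 30.6
tool_pos: [0.534, -0.0316, 0.1174]
tool_rot: [2.32, 2.118, 0.001]
contact_force: [1.2, 3.9, 0.7]
opening: 0.0167
F [1.2 3.9 0.7] y -1.57 z 0.1174 tq [ 0.59 -0.08  0.02]
```

```bash
python3 -m handwheel '{"offset":[[-0.002,-0.02,0],[-0.003,-0.04,0],[-0.005,-0.06,0],[-0.007,-0.08,0],[-0.009,-0.1,0],[-0.011,-0.115,0],[-0.011,-0.125,0],[-0.011,-0.125,0],[-0.011,-0.125,0],[-0.011,-0.125,0]],"roll":[0,0,0,0,0,0,0,0,0,0]}'; python3 st.py
```

```text
t: 31.6
tool_pos: [0.5332, -0.0365, 0.1171]
tool_rot: [-2.32, -2.118, 0.001]
contact_force: [0.9, 2.3, -0.5]
opening: 0.0168
F [ 0.9  2.3 -0.5] y -6.53 z 0.1171 tq [ 0.57 -0.19  0.05]
```

```bash
python3 -m handwheel '{"offset":[[0.001,0.03,0],[0.003,0.03,0.1],[0.003,0.03,0.3],[0.003,0.03,0.51],[0.01,0.12,0.51],[0.02,0.22,0.51],[0.03,0.33,0.51],[0.041,0.445,0.51],[0.041,0.445,0.51],[0.041,0.445,0.51]],"roll":[0,0,0,0,0,0,0,0,0,0]}'; python3 st.py
python3 - <<'E'
from h import *
c=snap('wrist','w7')
b=dict(np.load('pics/w6.npz'))
f=lambda i:cv2.resize(i[200:240,260:330,::-1],None,fx=10,fy=10,interpolation=cv2.INTER_CUBIC)
cv2.imwrite('pics/z10.png',np.vstack([f(b['img'])[0:290],f(c['img'])[0:290]]))
E
```

```text
t: 32.6
tool_pos: [0.5349, -0.0185, 0.1374]
tool_rot: [-2.32, -2.118, 0.001]
contact_force: [-0.3, -0.5, 0.3]
opening: 0.0169
F [-0.3 -0.5  0.3] y 11.55 z 0.1374 tq [ 0.05  0.02 -0.01]
```

View pics/z10.png

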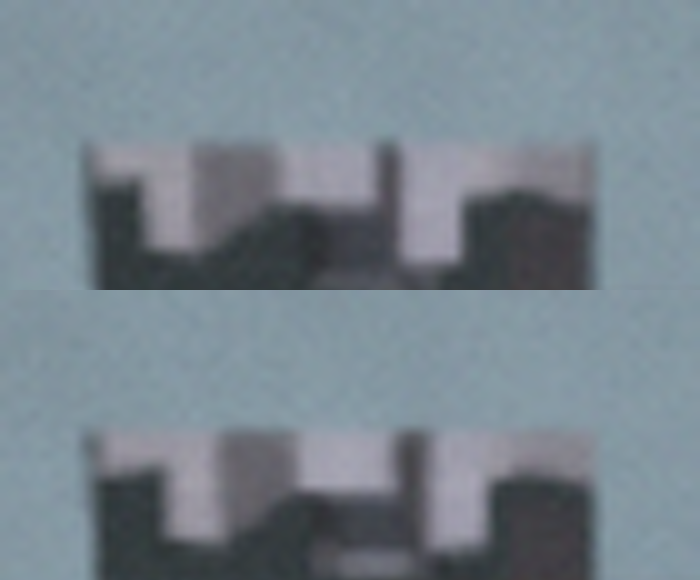

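The pattern sits +25 px, about +1.7 mm, from the snug one, so it's backed off about 0.91 tooth. It needs about 1.5 mm more blade travel.

```bash
python3 -m handwheel '{"offset":[[-0.01,-0.12,0],[-0.02,-0.24,0],[-0.032,-0.355,0],[-0.032,-0.355,-0.08],[-0.032,-0.355,-0.16],[-0.032,-0.355,-0.24],[-0.032,-0.355,-0.32],[-0.032,-0.355,-0.4],[-0.032,-0.355,-0.46],[-0.032,-0.355,-0.51]],"roll":[0,0,0,0,0,0,0,0,0,0]}'; python3 st.py
```

```text
t: 33.65
tool_pos: [0.5337, -0.0328, 0.117]
tool_rot: [-2.32, -2.118, 0.0]
contact_force: [-0.1, -0.2, -1.1]
opening: 0.0166
F [-0.1 -0.2 -1.1] y -2.82 z 0.117 tq [-0.01 -0.05  0.  ]
```

```bash
python3 -m handwheel '{"offset":[[-0.002,-0.02,0],[-0.004,-0.04,0],[-0.005,-0.06,0],[-0.007,-0.08,0],[-0.009,-0.1,0],[-0.01,-0.115,0],[-0.011,-0.125,0],[-0.012,-0.13,0],[-0.012,-0.13,0],[-0.012,-0.13,0]],"roll":[0,0,0,0,0,0,0,0,0,0]}'; python3 st.py
python3 -m handwheel '{"offset":[[0.001,0.03,0],[0.003,0.03,0.1],[0.003,0.03,0.3],[0.003,0.03,0.51],[0.01,0.12,0.51],[0.02,0.23,0.51],[0.03,0.36,0.51],[0.044,0.485,0.51],[0.044,0.485,0.51],[0.044,0.485,0.51]],"roll":[0,0,0,0,0,0,0,0,0,0]}'; python3 st.py
python3 - <<'E'
from h import *
c=snap('wrist','w8')
b=dict(np.load('pics/w6.npz'))
f=lambda i:cv2.resize(i[200:240,260:330,::-1],None,fx=10,fy=10,interpolation=cv2.INTER_CUBIC)
cv2.imwrite('pics/z11.png',np.vstack([f(b['img'])[0:290],f(c['img'])[0:290]]))
E
```

```text
t: 34.65
tool_pos: [0.5333, -0.0379, 0.1173]
tool_rot: [-2.32, -2.118, -0.0]
contact_force: [1.3, 2.5, -1.1]
opening: 0.0169
F [ 1.3  2.5 -1.1] y -7.97 z 0.1173 tq [ 0.6  -0.26  0.01]
t: 35.65
tool_pos: [0.5349, -0.0184, 0.1374]
tool_rot: [-2.319, -2.118, 0.001]
contact_force: [-0.2, 0.5, -1.2]
opening: 0.017
F [-0.2  0.5 -1.2] y 11.58 z 0.1374 tq [ 0.01  0.04 -0.02]
```

View pics/z11.png

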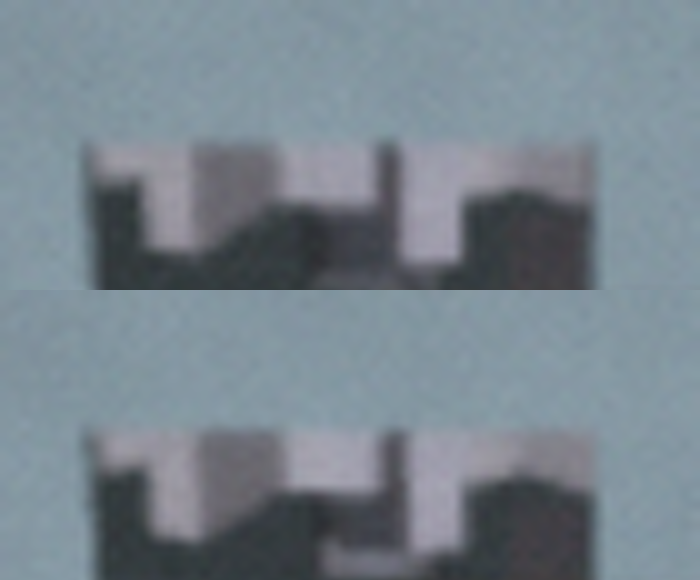

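The tooth pattern now coincides with the snug one to within 5 px (about 0.3 mm), so it's one tooth back. Returning the key.

```bash
python3 -m handwheel '{"offset":[[0,0,0.3],[0,0,0.65],[-0.1,0.4,0.92],[-0.4,1.3,0.92],[-0.75,2.4,0.92],[-1.1,3.5,0.92],[-1.5,4.6,0.92],[-1.9,5.7,0.92],[-2.2,6.6,0.92],[-2.27,6.98,0.92]],"roll":[0,0,0,-0.1,-0.25,-0.4,-0.55,-0.7,-0.85,-0.85]}'
python3 -m handwheel '{"offset":[[0,0,-0.4],[0,0,-0.8],[0,0,-1.2],[0,0,-1.5],[0,0,-1.6],[0,0,-1.6],[0,0,-1.6],[0,0,-1.6],[0,0,-1.6],[0,0,-1.6]],"roll":[0,0,0,0,0,0,0,0,0,0]}'
python3 - <<'E'
from h import *
o=ctrl.get_obs();print(o['tool_pos'],o['tool_rot'])
s=snap('side','s9');c=snap('scene','c9');f=lambda i,x,y,ww,h,k: cv2.resize(i[y:y+h,x:x+ww,::-1],None,fx=k,fy=k,interpolation=cv2.INTER_CUBIC)
cv2.imwrite('pics/z12.png',np.hstack([f(s['img'],260,240,78,100,5),f(c['img'],420,115,78,100,5)]))
E
```

```text
t: 36.7
tool_pos: [0.4428, 0.2638, 0.1761]
tool_rot: [-2.408, -2.017, -0.003]
contact_force: [-0.1, 0.3, -0.1]
opening: 0.0165
t: 37.7
tool_pos: [0.4446, 0.2607, 0.1111]
tool_rot: [2.412, 2.013, 0.002]
contact_force: [0.3, 0.3, -0.3]
opening: 0.017
[0.44456984 0.26069946 0.11109547] [2.41190536e+00 2.01257137e+00 1.51233445e-03]
```

View pics/z12.png

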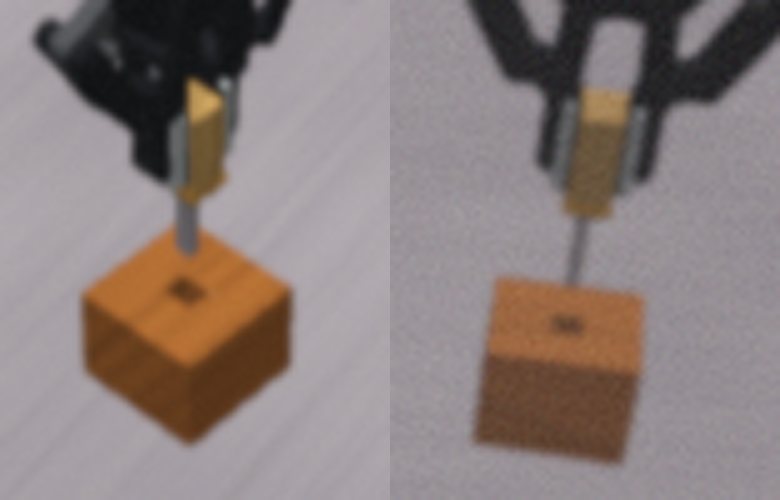

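Blade hangs straight over the hole in both views. Lowering.

```bash
python3 -m handwheel '{"offset":[[0,0,-0.15],[0,0,-0.3],[0,0,-0.45],[0,0,-0.6],[0,0,-0.75],[0,0,-0.9],[0,0,-1.05],[0,0,-1.2],[0,0,-1.3],[0,0,-1.3]],"roll":[0,0,0,0,0,0,0,0,0,0]}'
python3 -m handwheel '{"offset":[[0,0,-0.03],[0,0,-0.06],[0,0,-0.09],[0,0,-0.11],[0,0,-0.125],[0,0,-0.135],[0,0,-0.135],[0,0,-0.135],[0,0,-0.135],[0,0,-0.135]],"roll":[0,0,0,0,0,0,0,0,0,0]}'; python3 st.py
```

```text
t: 38.8
tool_pos: [0.4438, 0.2603, 0.0577]
tool_rot: [-2.412, -2.012, 0.002]
contact_force: [0.1, 0.4, -0.2]
opening: 0.0167
t: 39.8
tool_pos: [0.4444, 0.2606, 0.0544]
tool_rot: [2.412, 2.013, -0.0]
contact_force: [-4.8, -1.7, 7.6]
opening: 0.0171
F [-4.8 -1.7  7.6] y 281.26 z 0.0544 tq [-0.33  0.67 -0.01]
```

```bash
python3 -m handwheel '{"offset":[[0,0,0],[0,0,0],[0,0,0],[0,0,0],[0,0,0],[0,0,0],[0,0,0],[0,0,0],[0,0,0],[0,0,0]],"roll":[0,0,0,0,0,0,0,0,0,0]}' 85
python3 -m handwheel '{"offset":[[0,0,0.2],[0,0,0.5],[0,0,1.0],[0,0,1.5],[0,0,2.0],[0,0,2.6],[0,0,3.2],[0,0,3.8],[0,0,4],[0,0,4]],"roll":[0,0,0,0,0,0,0,0,0,0]}'
python3 - <<'E'
from h import *
s=snap('side','s10');c=snap('scene','c10');w=snap('wrist','w10');f=lambda i,x,y,ww,h,k: cv2.resize(i[y:y+h,x:x+ww,::-1],None,fx=k,fy=k,interpolation=cv2.INTER_CUBIC)
cv2.imwrite('pics/z13.png',np.hstack([f(s['img'],260,250,78,90,5),f(c['img'],420,140,78,90,5)]))
E
```

```text
t: 40.8
tool_pos: [0.4443, 0.2605, 0.0531]
tool_rot: [2.412, 2.013, 0.0]
contact_force: [1.1, 0.2, 0.4]
opening: 0.085
t: 41.8
tool_pos: [0.4452, 0.2609, 0.2155]
tool_rot: [2.411, 2.012, 0.006]
contact_force: [0.3, 0.6, -1.2]
opening: 0.0849
```

View pics/z13.png

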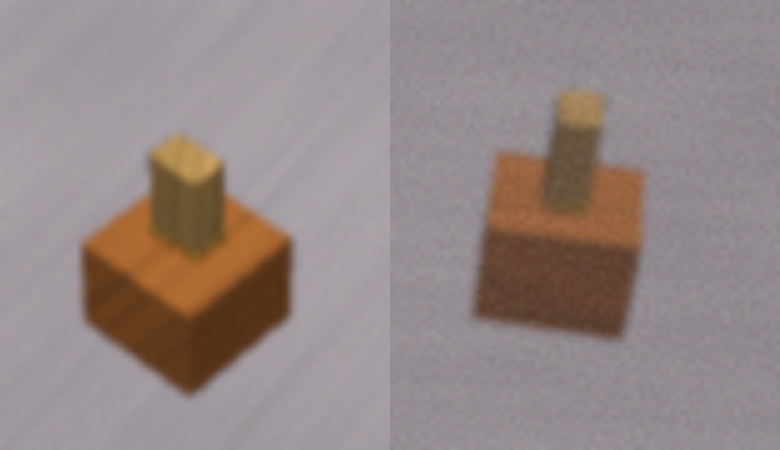

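View pics/c10.png

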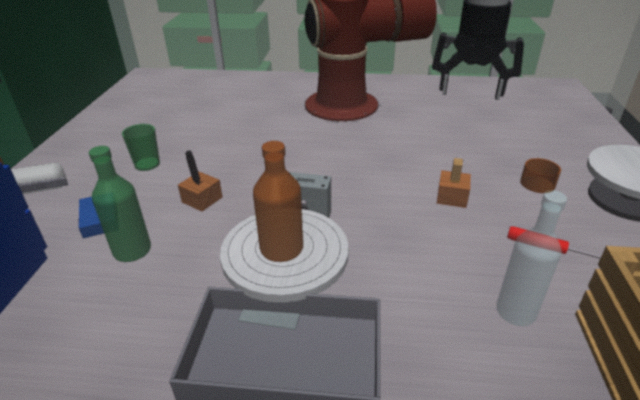

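The key is home in its stand (scene (456,170)), with its handle seated flat on the block as at the start. The bottle stands unchanged at (280,205), and the robot is clear of everything.

```bash
python3 -c "
from station import ctrl
print(ctrl.finish_job())"
```

```text
the job is handed in; nothing more can be done
None
```

The brake is set one tooth back from snug, the key is home in its stand, and I handed the job in at about 42 s of the 69 s allowed.

- **Tightening:** I turned the star wheel a tooth at a time at 2–3 N. It came up solid about 3.25 teeth from the start, reaching 13 N with the blade still well short of the slot's end.
- **Backing off:** My first stroke gave only about 0.91 of a tooth by the wrist camera, so I added a short second stroke. The tooth pattern then matched the snug picture to about 0.3 mm. A whole-tooth match in the picture cannot count teeth, but the stroke lengths agree with one.
- **Returning the key:** It pressed down at about 7.6 N before I let go, at the same height where I had picked it up. The last pictures show the handle flat on the block, as at the start.
- **End state:** The bottle looks unmoved and the gripper is clear of everything.
- **What disagreed:** The height-plane estimates of the slot centre differed by up to about 4–5 mm between views, the scene view being furthest off. By touch, the blade met the teeth about 2 mm off my estimate. I allowed for that 2 mm in the back-off.

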